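# Push the chopping board out over the shelf's end

### The job

A thin wooden chopping board lies on the low white shelf on the counter, its hanging hole towards the shelf's free end. With the fingertips push the board along the shelf, without lifting it, until the whole hole hangs clear past that end so that the next cook can take hold of it; leave at least three quarters of the board's length on the shelf, lying flat, straight along the shelf and not over its front edge. Leave the jar, the mug and the bowl where they stand.

Things in the scene. Friction and masses are not known exactly. Their poses are not given: they have to be found in the camera images.
- riser: Low white counter-top shelf, fixed: flat panel 240 mm deep (its x) by 560 mm long (its y), upper surface 120 mm above the counter. Origin: on the counter under the panel's centre, z up. Front edge (x -120 mm, robot side) and both ends are open; at the back (x +112 to +120 mm) a strip stands 20 mm above the panel. The jar stands near the +y end; the free end is at y -280 mm
- shelf_end (a point): middle of the upper edge of the shelf's free end: x 0, y -280 mm, z 120 mm in the shelf's own frame (same axes as the shelf)
- board: Thin loose wooden chopping board, 150 mm wide (its x), 240 mm long (its y), 8 mm thick, about 0.2 kg, corners rounded at 15 mm radius, flat on the shelf, roughly along it. Origin: centre of its underside, z up. A hanging hole near its -y end, the leading end, which starts wholly on the shelf; the +y end is the plain straight tail edge
- board_hole (a point): centre of the board's hanging hole at the underside: the hole is 18 mm across, its centre 26 mm from the board's -y end (x 0, y -94 mm in the board's frame)
- board_tail (a point): middle of the lower edge of the board's plain tail end (x 0, y +120 mm in the board's frame)
- jar: bystander: glass jar with steel lid, 56 mm across, 75 mm high, standing on the shelf near its +y end, behind the board's tail. Origin: centre of its underside
- mug: bystander: white mug, 76 mm across plus handle, 90 mm high, on the counter either close behind the shelf's back or beyond its free end. Origin: centre of its underside
- bowl: bystander: steel bowl, 110 mm across, 50 mm high, on the counter at the other of these two places. Origin: centre of its underside

How it is judged:
By the outcome, as a careful person would: the job done as asked, in the order asked, and still so for the second after the job is handed in, with the robot touching nothing.
It also fails if it takes over 40 s, if anything falls off the work surface, if the arm or the gripper's body presses on something with over 40 N, if the wrist force passes 120 N, or if a joint passes its speed limit or range.

### The arm

A 6-joint arm with a two-finger parallel gripper is mounted at the origin on the work surface. World frame = base frame: x ahead of the robot, y to its left, z up, the work surface at z = 0. Lengths are in m, angles in rad, forces in N, time in s.
With the tool pointing down it reaches from about 0.35 to 0.975 m from the base axis. Payload 4.9 kg.
Tool frame: the origin (TCP) lies at the very end of the fingers, on their centre line; the grasp point (between the pads) lies 19 mm behind it; x points along the fingers, z is the direction in which the jaws open and shut, and the axes are right-handed (so a half turn about x gives the same grasp; the last joint's range is limited). The gripper opens to 85 mm and grips with 20 to 120 N. Pads are 22 mm wide; open, the fingers measure 114 mm over their backs; the gripper's body (76 mm by 85 mm) begins 54 mm behind the grasp point. The pads swing forward as they close: fully open they stand 13 mm farther back than shut.
Start: joints at [0.993, 0.053, 1.613, -0, 1.476, -0.119], TCP at [0.277, 0.56, 0.231] pointing down, gripper open.
Joint ranges: [-3.01, 3.01], [-1.01, 2.22], [0.06, 2.58], [-1.02, 4.17], [0.09, 2.62], [-3.14, 3.14]. Speed limits (rad/s): [2.57, 2.57, 3.14, 3.14, 3.14, 3.14].

### API

Orientations are given as a rotation vector (axis times angle).
In Python, from station import ctrl, imaging gives the robot as it stands. The module is installed in compiled form; this text tells all that it offers.
- The arm moves only by the shell command python3 -m jog 'ROWS' [FORCE]. ROWS is JSON, a list that holds one entry, the list of rows, each a list of 5 numbers: the shift along the tool's x, y, z in m, then the turn about the tool's x in rad, then the closure, from -1 (fully open) to 1 (shut). A call has 1 to 12 rows; each row is the pose to reach, as a shift and turn from the pose measured when the call began, along the tool's axes at that moment; what a row does not reach only later rows make up. A row lasts 1/10 s, in which the tool goes at most 50 mm and 8.59 degrees, less where a joint would pass 70% of its speed; a pose out of reach is approached as far as the arm can. A call with a gripper value outside its range is refused whole. The fingers move at their own pace and stop on an object; FORCE is the grip in N (left out, the last holds). Time passes only in rows, so rows that repeat a pose let the fingers close. It gives the time, the measured TCP pose, the force and the opening at its end, in the units of the state.
- ctrl.get_obs(): the state, without advancing time (a new reading comes with each control period).
- imaging.get_image(name): name is "side" or "top" or "wrist"; returns a dict with "color" (420x560x3 uint8, red, green, blue), "intrinsics" (3x3 intrinsics, pixels), "R" (3x3) and "t" (3): a world point X has camera coordinates R X + t. Camera axes: x right, y down, z forward; pixel columns grow to the right and rows downward; lengths in m; the calibration is good to about 2 mm. The wrist camera is an equidistant fisheye: a pixel r from the principal point sees the ray r / f radians off the axis. A picture is of the moment at which its call begins. There is no depth.
- ctrl.finish_job(): hands the job in, once; it reports no verdict.
The state is a dict: "t": time; "q": joint angles; "dq": joint speeds; "effort": joint torques, N m; "tool_pos": TCP position; "tool_rot": TCP orientation; "contact_force": force on the tool from outside, world axes, zero at the start; "wrist_torque": the same for the moment, N m; "opening": finger opening in m.
Only numpy, scipy, OpenCV 4.12 (cv2) and the standard library are available. Lean on these libraries where they do the work, as an engineer would, in place of code of your own. Each camera call takes 0.05 s, during which the arm holds its last target.

## Working session

There is one attempt and no reset: what is moved stays moved. The work goes in short steps, Python scripts to look and compute and a shell command to move; the robot and the scene stay as the last step left them, time stands still between calls to the robot, and variables do not carry over. Pictures are saved under pics/ and viewed, and the job is handed in when it is done.

```bash
mkdir -p pics
python3 - <<'E'
from station import ctrl, imaging
import cv2
o=ctrl.get_obs(); print({k:(v if not hasattr(v,'round') else v) for k,v in o.items()})
for n in ["side","top"]:
    d=imaging.get_image(n); cv2.imwrite(f"pics/{n}0.png",d["color"][:,:,::-1]); print(n,d["intrinsics"],d["R"],d["t"])
E
```

```text
{'t': 0.0, 'q': array([ 9.92992940e-01,  5.33644607e-02,  1.61429697e+00, -1.01131563e-05,
        1.47597280e+00, -1.18991529e-01]), 'dq': array([-0.0003281 ,  0.00035452, -0.00069937,  0.00072867, -0.00059349,
       -0.00063035]), 'effort': array([ 1.59395226e-03, -3.93659127e+01, -3.70189834e+01,  5.65739276e-05,
        6.71503163e-03, -5.53190986e-07]), 'tool_pos': array([0.2764599 , 0.55984269, 0.23005652]), 'tool_rot': array([-0.86590404,  1.39387613,  0.86447268]), 'contact_force': array([ 0.04539288, -0.153349  , -0.52955545]), 'wrist_torque': array([-0.06188006,  0.04552816, -0.04149055]), 'opening': 0.08540522600219862}
side [[400.37098958   0.         284.71579721]
 [  0.         400.37098958 209.94332228]
 [  0.           0.           1.        ]] [[-9.98996612e-01 -4.47855667e-02 -1.52356843e-04]
 [-2.47177465e-02  5.54189915e-01 -8.32023179e-01]
 [ 3.73470642e-02 -8.31184571e-01 -5.54740846e-01]] [0.58600139 0.12125686 0.96312872]
top [[531.49182446   0.         278.54341241]
 [  0.         531.49182446 195.55247764]
 [  0.           0.           1.        ]] [[-0.00951324 -0.99987992  0.01223259]
 [-0.98807912  0.00751981 -0.15376317]
 [ 0.15365272 -0.01354955 -0.98803201]] [-0.01214097  0.60791214  1.43912241]
```

View pics/side0.png

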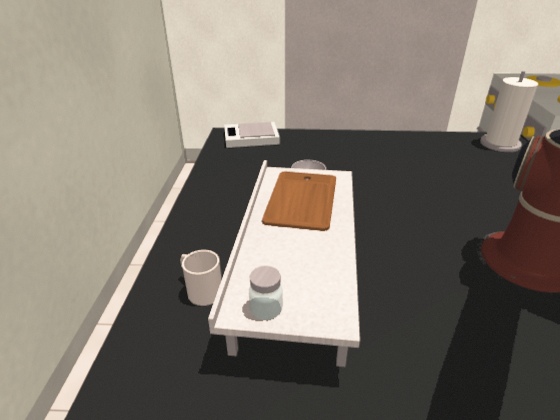

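View pics/top0.png

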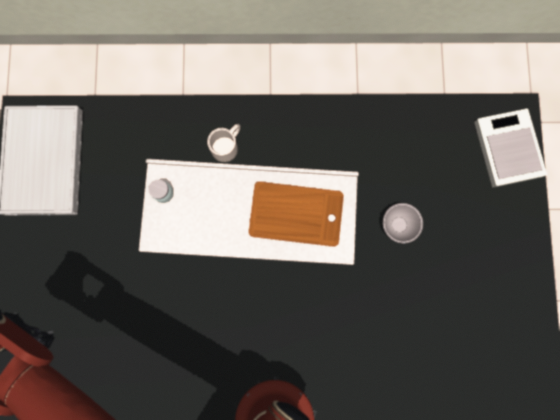

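The top view shows the shelf from about (140,160) to (358,264). The board's corners are near (255,183), (343,190), (339,245) and (250,238), with the hole at (332,218). The jar is at (160,190), the mug at (223,145), and the bowl at (403,223) past the free end. Next I'll measure these.

```bash
cat > h.py <<'E'
from station import ctrl, imaging
import cv2, numpy as np
def ray(d,u,v,z):
    K,R,t=d["intrinsics"],np.array(d["R"]),np.array(d["t"])
    r=R.T@np.linalg.solve(K,[u,v,1.]); c=-R.T@t
    return c+r*(z-c[2])/r[2]
def proj(d,X):
    p=d["intrinsics"]@(d["R"]@np.array(X)+d["t"]); return p[:2]/p[2]
def board(d,z=0.128):
    im=d["color"]; hsv=cv2.cvtColor(im,cv2.COLOR_RGB2HSV)
    m=((hsv[...,0]<20)&(hsv[...,1]>150)&(hsv[...,2]>50)).astype(np.uint8)
    m[:170]=0;m[275:]=0;m[:,:200]=0;m[:,400:]=0
    m=cv2.morphologyEx(m,cv2.MORPH_OPEN,np.ones((3,3)))
    cs,_=cv2.findContours(m,cv2.RETR_EXTERNAL,cv2.CHAIN_APPROX_NONE)
    c=max(cs,key=cv2.contourArea)[:,0]
    P=np.array([ray(d,u,v,z)[:2] for u,v in c])
    r=cv2.minAreaRect((P*1000).astype(np.float32)); return r,c
def shelf(d):
    im=d["color"]; hsv=cv2.cvtColor(im,cv2.COLOR_RGB2HSV)
    m=(hsv[...,2]>120).astype(np.uint8)
    m[:150]=0;m[275:]=0;m[:,:110]=0;m[:,370:]=0
    cs,_=cv2.findContours(m,cv2.RETR_EXTERNAL,cv2.CHAIN_APPROX_NONE)
    c=max(cs,key=cv2.contourArea)[:,0]
    P=np.array([ray(d,u,v,.12)[:2] for u,v in c]);return cv2.minAreaRect((P*1000).astype(np.float32)),P,c
E
python3 - <<'E'
from h import *
d=imaging.get_image("top")
r,c=board(d);print(r);print(cv2.boxPoints(r))
s,P,cc=shelf(d);print(s);print(cv2.boxPoints(s))
# edge fits
def fit(lo,hi,ax,pick):
    pass
# front edge: bottom contour points in columns 160..340
def line(sel):
    Q=P[sel];vx,vy,x,y=cv2.fitLine((Q*1000).astype(np.float32),cv2.DIST_HUBER,0,.01,.01).ravel();return vx,vy,x,y,len(Q)
print('front',line((cc[:,1]>235)&(cc[:,0]>160)&(cc[:,0]<340)))
print('free end',line((cc[:,0]>345)&(cc[:,1]>185)&(cc[:,1]<255)))
print('jar end',line((cc[:,0]<155)&(cc[:,1]>175)&(cc[:,1]<240)))
print('hole',ray(d,332,218,.128))
for n,u,v,z in [('jar top',159,187,.195),('bowl rim',403,223,.05),('mug rim',222,145,.09)]: print(n,ray(d,u,v,z))
im=d["color"][140:280,120:440,::-1];cv2.imwrite("pics/z0.png",cv2.resize(im,None,fx=2.5,fy=2.5,interpolation=cv2.INTER_CUBIC))
E
```

```text
((547.5989990234375, -61.423828125), (232.61862182617188, 143.35769653320312), 82.76586151123047)
[[ 461.84454  -167.78119 ]
 [ 604.0611   -185.8334  ]
 [ 633.35345    44.933533]
 [ 491.1369     62.98575 ]]
((556.6472778320312, 62.25276184082031), (569.3231201171875, 249.49105834960938), 85.9757080078125)
[[ 412.23193 -212.95236]
 [ 661.10785 -230.46149]
 [ 701.0626   337.4579 ]
 [ 452.1867   354.967  ]]
front (np.float32(0.0707982), np.float32(0.99749064), np.float32(432.7431), np.float32(58.47462), 179)
free end (np.float32(0.99764544), np.float32(-0.06858234), np.float32(529.6115), np.float32(-217.94121), 69)
jar end (np.float32(0.997433), np.float32(-0.07160606), np.float32(566.9852), np.float32(342.6597), 64)
hole [ 0.53442949 -0.15617474  0.128     ]
jar top [0.60882984 0.28501257 0.195     ]
bowl rim [ 0.52758164 -0.36214673  0.05      ]
mug rim [0.74307125 0.13749854 0.09      ]
```

View pics/z0.png

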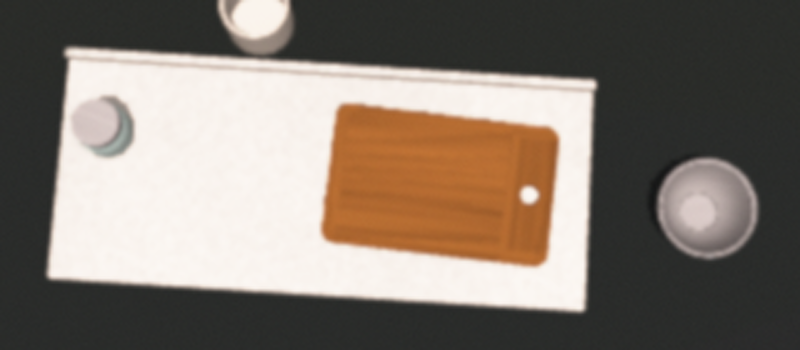

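```bash
cat >> h.py <<'E'
from scipy.spatial.transform import Rotation as Ro
E_=np.array([.5328,-.2185]); EX=np.array([.9975,-.0708]); EY=np.array([.0708,.9975])
def w(sx,sy,z): return np.r_[E_+EX*sx+EY*sy,z]   # shelf_end frame -> world
def state(target=None):
    o=ctrl.get_obs();R=Ro.from_rotvec(o["tool_rot"]).as_matrix();p=o["tool_pos"]
    r=p[:2]-E_
    print('t',o['t'],'p',p.round(4),'shelf',(r@EX).round(4),(r@EY).round(4),'F',o["contact_force"].round(2),'op',round(o["opening"],4))
    print(R.round(3)); zx=R[:2,2]; 
    tgt=np.array([EX[0],EX[1],0]); 
    if tgt@R[:,2]<0: tgt=-tgt
    l=R.T@tgt; print('turn about x',np.arctan2(-l[1],l[2]).round(4),'q',o['q'].round(3))
    if target is not None: print('shift',(R.T@(np.array(target)-p)).round(4))
E
python3 - <<'E'
from h import *
state(w(0.0036,.33,.25))
E
```

```text
t 0.15 p [0.2765 0.56   0.2303] shelf -0.3107 0.7584 F [-0.24 -0.03 -0.47] op 0.0857
[[-0.001 -0.897  0.443]
 [-0.001  0.443  0.897]
 [-1.     0.    -0.002]]
turn about x 1.1829 q [ 0.993  0.053  1.614 -0.     1.476 -0.119]
shift [-0.0193 -0.453  -0.2777]
```

```bash
python3 -m jog '[[[-0.03,0,0,0,-0.4],[-0.03,-0.04,-0.025,0.12,-0.4],[-0.03,-0.08,-0.05,0.24,-0.4],[-0.03,-0.12,-0.075,0.36,-0.4],[-0.03,-0.16,-0.10,0.48,-0.4],[-0.03,-0.20,-0.125,0.6,-0.4],[-0.03,-0.24,-0.15,0.72,-0.4],[-0.03,-0.28,-0.175,0.84,-0.4],[-0.03,-0.32,-0.20,0.96,-0.4],[-0.03,-0.36,-0.225,1.08,-0.4],[-0.03,-0.40,-0.25,1.18,-0.4],[-0.03,-0.44,-0.27,1.18,-0.4]]]' 40
python3 - <<'E'
from h import *
state(w(0.0036,.33,.2))
E
```

```text
t: 1.35
tool_pos: [0.552, 0.121, 0.2605]
tool_rot: [0.054, 1.571, -0.056]
contact_force: [0.4, 0.1, 1.1]
opening: 0.0598
t 1.35 p [0.552  0.121  0.2605] shelf -0.0049 0.34 F [0.37 0.1  1.07] op 0.0598
[[-0.001  0.07   0.998]
 [-0.001  0.998 -0.07 ]
 [-1.    -0.001 -0.001]]
turn about x 0.0006 q [ 8.500e-02 -1.050e-01  1.719e+00 -1.000e-03  1.529e+00  1.550e-01]
shift [ 0.0605 -0.0099  0.0086]
```

```bash
python3 -m jog '[[[0.04,-0.01,0.011,0,-0.4],[0.08,-0.01,0.011,0,-0.4],[0.11,-0.01,0.011,0,-0.4],[0.127,-0.01,0.011,0,-0.4],[0.127,-0.01,0.011,0,-0.4],[0.127,-0.01,0.011,0,-0.4],[0.127,-0.01,0.011,0,-0.4]]]'
python3 - <<'E'
from h import *
state(w(0.006,.33,.122))
d=imaging.get_image("side");print('side proj',proj(d,ctrl.get_obs()["tool_pos"]))
cv2.imwrite("pics/s1.png",cv2.resize(d["color"][100:340,190:400,::-1],None,fx=2.5,fy=2.5,interpolation=cv2.INTER_CUBIC))
E
```

```text
t: 2.05
tool_pos: [0.5636, 0.1104, 0.1361]
tool_rot: [0.054, 1.567, -0.056]
contact_force: [-0.5, -0.2, 0.6]
opening: 0.0601
t 2.05 p [0.5636 0.1104 0.1361] shelf 0.0075 0.3302 F [-0.49 -0.18  0.57] op 0.0601
[[ 0.003  0.07   0.998]
 [-0.001  0.998 -0.07 ]
 [-1.    -0.001  0.003]]
turn about x 0.001 q [ 6.400e-02  9.000e-03  1.821e+00 -1.000e-03  1.309e+00  1.350e-01]
shift [ 0.0141 -0.0002 -0.0015]
side proj [293.53735323 237.0206926 ]
```

View pics/s1.png

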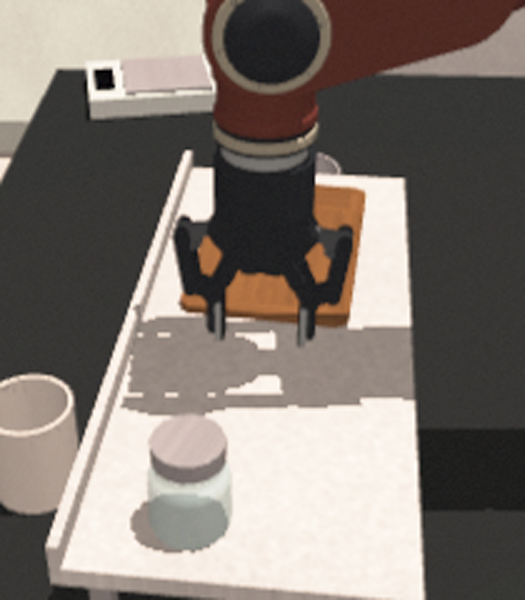

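The fingertips, at crop (218,338) and (305,345), are behind the tail edge (y≈310–325), clear of it and of the jar. I'll lower them gently until they touch the shelf.

```bash
python3 -m jog '[[[0.004,0,-0.001,0,-0.4],[0.008,0,-0.001,0,-0.4],[0.010,0,-0.001,0,-0.4],[0.010,0,-0.001,0,-0.4],[0.010,0,-0.001,0,-0.4]]]'; python3 -m jog '[[[0.002,0,0,0,-0.4],[0.003,0,0,0,-0.4],[0.003,0,0,0,-0.4]]]'
```

```text
t: 2.6
tool_pos: [0.5625, 0.1104, 0.1259]
tool_rot: [0.054, 1.567, -0.056]
contact_force: [0.3, 0.1, -0.0]
opening: 0.0595
t: 2.9
tool_pos: [0.5623, 0.1104, 0.1225]
tool_rot: [0.054, 1.568, -0.056]
contact_force: [-1.6, 0.4, -0.2]
opening: 0.0597
```

```bash
python3 -m jog '[[[0.001,0,0,0,-0.4],[0.002,0,0,0,-0.4],[0.002,0,0,0,-0.4]]]'; python3 -m jog '[[[0.001,0,0,0,-0.4],[0.002,0,0,0,-0.4],[0.002,0,0,0,-0.4]]]';python3 -m jog '[[[0.001,0,0,0,-0.4],[0.002,0,0,0,-0.4],[0.002,0,0,0,-0.4]]]'
```

```text
t: 3.2
tool_pos: [0.5622, 0.1104, 0.1203]
tool_rot: [0.054, 1.568, -0.056]
contact_force: [0.3, -0.5, -0.3]
opening: 0.0599
t: 3.5
tool_pos: [0.5621, 0.1104, 0.1181]
tool_rot: [0.054, 1.569, -0.056]
contact_force: [-0.3, 0.1, 0.0]
opening: 0.0598
t: 3.8
tool_pos: [0.5619, 0.1104, 0.1159]
tool_rot: [0.054, 1.569, -0.056]
contact_force: [0.4, -0.3, 0.1]
opening: 0.06
```

```bash
python3 -m jog '[[[0.001,0,0,0,-0.4],[0.001,0,0,0,-0.4],[0.001,0,0,0,-0.4]]]'; python3 -m jog '[[[0.001,0,0,0,-0.4],[0.001,0,0,0,-0.4],[0.001,0,0,0,-0.4]]]'
python3 - <<'E'
from h import *
d=imaging.get_image("side")
cv2.imwrite("pics/s2.png",cv2.resize(d["color"][190:260,240:350,::-1],None,fx=7,fy=7,interpolation=cv2.INTER_CUBIC))
E
```

```text
t: 4.1
tool_pos: [0.5621, 0.1104, 0.1151]
tool_rot: [0.054, 1.568, -0.056]
contact_force: [0.6, 0.1, 1.0]
opening: 0.0597
t: 4.4
tool_pos: [0.5622, 0.1104, 0.115]
tool_rot: [0.054, 1.569, -0.056]
contact_force: [-2.2, -0.2, 6.0]
opening: 0.0598
```

View pics/s2.png

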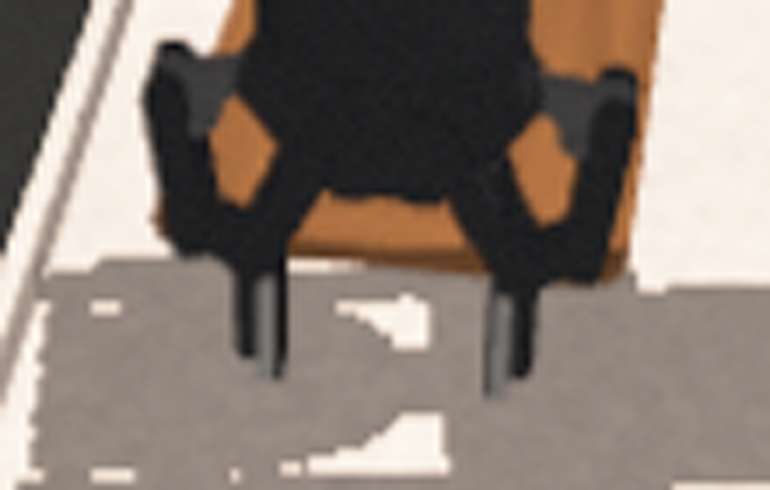

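The tips touched the shelf at TCP z 0.115 with 6 N. I'll raise them 3 mm and push.

```bash
python3 -m jog '[[[-0.003,0,0,0,-0.4],[-0.003,0,0,0,-0.4],[-0.003,-0.01,0,0,-0.4],[-0.003,-0.02,0,0,-0.4],[-0.003,-0.028,0,0,-0.4],[-0.003,-0.034,0,0,-0.4],[-0.003,-0.040,0,0,-0.4],[-0.003,-0.046,0,0,-0.4],[-0.003,-0.052,0,0,-0.4],[-0.003,-0.058,0,0,-0.4],[-0.003,-0.064,0,0,-0.4],[-0.003,-0.070,0,0,-0.4]]]';  python3 - <<'E'
from h import *
state(w(0.006,.204,.118))
d=imaging.get_image("top");r,c=board(d);print(r,cv2.boxPoints(r))
cv2.imwrite("pics/t2.png",cv2.resize(d["color"][140:280,120:440,::-1],None,fx=2.5,fy=2.5,interpolation=cv2.INTER_CUBIC))
d=imaging.get_image("side")
cv2.imwrite("pics/s3.png",cv2.resize(d["color"][120:340,190:400,::-1],None,fx=2.5,fy=2.5,interpolation=cv2.INTER_CUBIC))
E
```

```text
t: 5.65
tool_pos: [0.5572, 0.0401, 0.1181]
tool_rot: [0.054, 1.569, -0.056]
contact_force: [-0.3, 1.5, 0.3]
opening: 0.0601
t 5.65 p [0.5572 0.0401 0.1181] shelf 0.006 0.2597 F [-0.31  1.5   0.35] op 0.0601
[[ 0.001  0.07   0.998]
 [-0.001  0.998 -0.07 ]
 [-1.    -0.001  0.001]]
turn about x 0.0011 q [-6.100e-02 -8.000e-03  1.870e+00 -1.000e-03  1.278e+00  9.000e-03]
shift [ 0.0001 -0.0557 -0.0001]
((511.0706481933594, -37.95487976074219), (334.53021240234375, 259.23858642578125), 86.37126159667969) [[ 371.12485 -196.6809 ]
 [ 629.8437  -213.0884 ]
 [ 651.0165   120.77113]
 [ 392.2976   137.17863]]
```

View pics/t2.png

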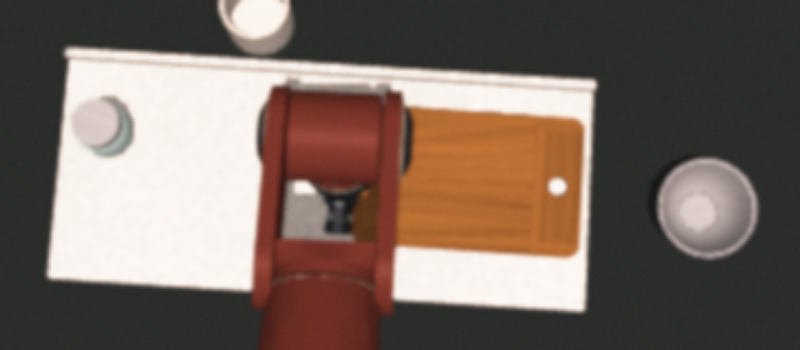

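View pics/s3.png

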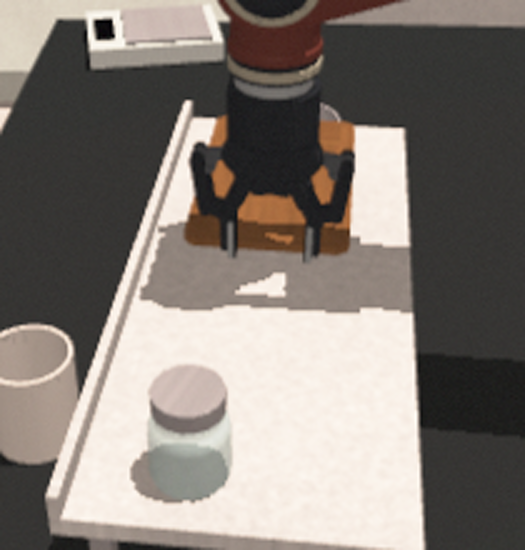

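The board has straightened and is moving: its leading edge is at crop (582,187) and the hole at (557,186), just short of the shelf end at x≈590. I'll work out how far is left from the hole.

```bash
cat >> h.py <<'E'
def look(d):
    im=d["color"].astype(int); g=im[...,0]-im[...,2]   # brown: big
    hsv=cv2.cvtColor(d["color"],cv2.COLOR_RGB2HSV)
    m=(g>50); out={}
    def sh(u,v,z=.128):
        p=ray(d,u,v,z)[:2]-E_; return np.array([p@EX,p@EY])*1000
    # leading edge / side edges by brown mask right of col 300
    m=m.astype(np.uint8); m[:165]=0;m[275:]=0;m[:,:285]=0;m[:,400:]=0
    cs,_=cv2.findContours(m,cv2.RETR_EXTERNAL,cv2.CHAIN_APPROX_NONE);c=max(cs,key=cv2.contourArea)[:,0]
    P=np.array([sh(u,v) for u,v in c])
    a=P[:,0].min(),P[:,0].max(); lead=P[:,1].min()
    for nm,s in [('left',P[:,0]<a[0]+6),('right',P[:,0]>a[1]-6),('lead',P[:,1]<lead+5)]:
        Q=P[s]; 
        if nm=='lead': Q=Q[abs(Q[:,0]-sum(a)/2)<50]
        else: Q=Q[(Q[:,1]>lead+20)&(Q[:,1]<lead+75)]
        l=cv2.fitLine(Q.astype(np.float32),cv2.DIST_HUBER,0,.01,.01).ravel(); print(nm,l.round(3),len(Q))
    print('x range',a,'lead',lead)
    return sh
E
python3 - <<'E'
from h import *
d=imaging.get_image("top");sh=look(d);print('hole',sh(342.8,214.5))
E
```

```text
left [ 6.0000e-03  1.0000e+00 -6.4116e+01  5.4761e+01] 21
right [6.0000e-03 1.0000e+00 8.4276e+01 5.5110e+01] 20
lead [ 1.    -0.    20.116  8.397] 38
x range (np.float64(-65.38562684232467), np.float64(85.83797963309682)) lead 6.676761800553143
hole [ 8.24880642 34.30669441]
```

```bash
python3 -m jog '[[[0,-0.007,0,0,-0.4],[0,-0.014,0,0,-0.4],[0,-0.021,0,0,-0.4],[0,-0.028,0,0,-0.4],[0,-0.034,0,0,-0.4],[0,-0.040,0,0,-0.4],[0,-0.045,0,0,-0.4],[0,-0.049,0,0,-0.4],[0,-0.052,0,0,-0.4],[0,-0.054,0,0,-0.4],[0,-0.055,0,0,-0.4],[0,-0.055,0,0,-0.4]]]';  python3 - <<'E'
from h import *
state()
d=imaging.get_image("top");sh=look(d)
cv2.imwrite("pics/t3.png",cv2.resize(d["color"][140:280,120:440,::-1],None,fx=2.5,fy=2.5,interpolation=cv2.INTER_CUBIC))
E
```

```text
t: 7.0
tool_pos: [0.5535, -0.015, 0.1183]
tool_rot: [0.054, 1.568, -0.057]
contact_force: [-0.2, 0.5, 0.0]
opening: 0.0601
t 7.0 p [ 0.5535 -0.015   0.1183] shelf 0.0063 0.2044 F [-0.24  0.51  0.03] op 0.0601
[[ 0.002  0.07   0.998]
 [-0.002  0.998 -0.07 ]
 [-1.    -0.002  0.002]]
turn about x 0.0005 q [-0.161 -0.02   1.882 -0.002  1.278 -0.09 ]Traceback (most recent call last):
  File "<stdin>", line 3, in <module>
  File "h.py", line 52, in look
    l=cv2.fitLine(Q.astype(np.float32),cv2.DIST_HUBER,0,.01,.01).ravel(); print(nm,l.round(3),len(Q))
      ~~~~~~~~~~~^^^^^^^^^^^^^^^^^^^^^^^^^^^^^^^^^^^^^^^^^^^^^^^
cv2.error: OpenCV(4.12.0) /io/opencv/modules/imgproc/src/linefit.cpp:50: error: (-215:Assertion failed) count > 0 in function 'fitLine2D_wods'
```

```bash
python3 -m jog '[[[0,0.01,0,0,-0.4],[0,0.03,0,0,-0.4],[0,0.04,0,0,-0.4],[-0.02,0.04,0,0,-0.4],[-0.06,0.04,0,0,-0.4],[-0.10,0.04,0,0,-0.4],[-0.14,0.05,0,0,-0.4],[-0.16,0.09,-0.02,0,-0.4],[-0.16,0.13,-0.05,0,-0.4],[-0.16,0.17,-0.08,0,-0.4],[-0.16,0.21,-0.11,0,-0.4],[-0.16,0.25,-0.14,0,-0.4]]]';python3 -m jog '[[[0,0.04,-0.03,0,-0.4],[0,0.08,-0.06,0,-0.4],[0,0.12,-0.06,0,-0.4],[0,0.12,-0.06,0,-0.4],[0,0.12,-0.06,0,-0.4]]]';  python3 - <<'E'
from h import *
d=imaging.get_image("top")
cv2.imwrite("pics/t4.png",cv2.resize(d["color"][140:280,120:440,::-1],None,fx=2.5,fy=2.5,interpolation=cv2.INTER_CUBIC))
s=imaging.get_image("side")
cv2.imwrite("pics/s4.png",s["color"][:,:,::-1])
sh=look(d)
E
```

```text
t: 8.25
tool_pos: [0.4297, 0.2463, 0.2778]
tool_rot: [0.054, 1.567, -0.057]
contact_force: [0.9, 1.1, -0.3]
opening: 0.0595
t: 8.75
tool_pos: [0.3776, 0.3709, 0.2771]
tool_rot: [0.051, 1.568, -0.056]
contact_force: [-0.0, 0.0, 0.9]
opening: 0.0599
left [ 5.3000e-02  9.9900e-01 -6.4074e+01 -4.4600e-01] 21
right [ 5.0000e-03 -1.0000e+00  8.5899e+01 -1.5100e-01] 20
lead [ 1.0000e+00 -1.0000e-03  1.3445e+01 -4.7035e+01] 38
x range (np.float64(-66.04660695098997), np.float64(87.55036010141684)) lead -48.67100461767683
```

View pics/t4.png

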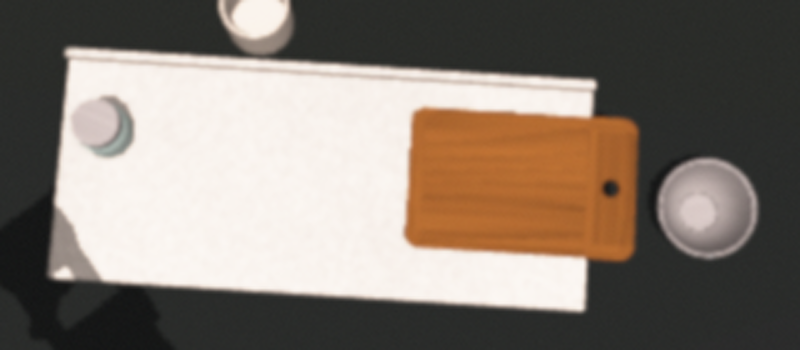

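View pics/s4.png

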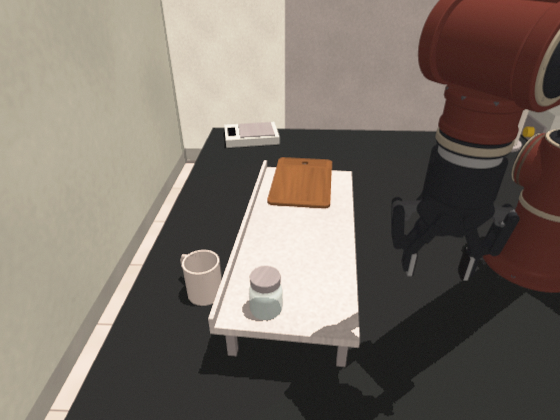

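The top view shows the hole dark at crop (610,188), wholly past the shelf end at x≈590. The overhang is about 47 mm and the board is straight along the shelf. The jar, mug and bowl haven't moved, and the arm is clear.

```bash
python3 -c "
from station import ctrl
print(ctrl.finish_job())"
```

```text
the job is handed in; nothing more can be done
None
```

The board now hangs about 47 mm past the shelf's free end with the whole hole clear, and I've handed the job in; it gave no verdict. I pushed it with both fingertips on the tail edge, about 3 mm above the shelf, then backed off, lifted and moved the arm clear. It took about 9 s of robot time.

**Last checks**
- **Overhang:** 47 mm by line fit in the top view, within the allowed 35–60 mm. The hole's near edge is about 12 mm past the shelf end, and about 80 % of the board's length is still on the shelf.
- **Straightness:** the leading edge and the back side edge measure within about 0.3° of the shelf's axes. The front side-edge fit read about 3° off. I put that down to the fit mixing in part of the shelf's end, since the picture shows a straight edge.
- **Position:** the board's front side is about 55 mm in from the shelf's front edge, and its back side is about 25 mm short of the back strip.
- **Bystanders:** by eye, the jar, mug and bowl look unmoved in both final pictures.
- **Force:** the highest reading at the end of any move was about 6 N, when the fingertips touched the shelf to set their height.

One measuring script failed while the arm hid the board, so I took the final measurements after backing the arm away.

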